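# Load the crucible block into a sprung plunger clamp

### The job

The sprung plunger of the clamp fixture on the bench bars its tunnel. Pull the plunger back by its black knob and swing it into the holding notch of the gate plate so that it stays parked by itself, then lay the grey four-hole crucible block on the bed and slide it lengthways under the bridge, fully home against the end stop. Finally free the knob from the notch so that the upright plunger springs forward and clamps the block, and leave the tin, the jar and the canister where they stand.

Things in the scene. Friction and masses are not known exactly. Their poses are not given: they have to be found in the camera images.
- clamp: Fixed bare-metal clamp fixture. Origin on the worktop under the middle of a fully home block; x points along the tunnel to the end stop, z up. In its frame, mm: bed plate x -90..95, y -48..48, top at z 6; nothing stands beside the bed at x below 5. The plunger lies along y at x 50, z 18, on the -y side, and enters the tunnel through that side; its spring sleeve ends at y -172.
- tunnel (a point): Middle of the tunnel's mouth on the bed (clamp x 25, y 0, z 6 mm; axes as the clamp's). Tunnel 50 mm long up to the upright end stop at clamp x 75, 68 mm wide between cheeks (clamp y -34 and 34), flared outwards over clamp x 8 to 28; 30 mm high under the bridge, whose top is at z 47.
- notch (a point): Where the 9 mm handle pin rests in the holding notch (clamp x 66, y -114, z 52 mm; axes as the clamp's). Flat gate plate, clamp x 30..83, y -146..-66, z 49..55, with a J-shaped slot: a straight leg along y at x 50, 13 mm wide, open at its outer (-y) end to the notch on its +x side; a tongue stands 7 mm above the notch's floor between them.
- plunger (a joint): Slide of the plunger (m): 0 = forward, its 16 mm rod barring the tunnel to clamp y -6; grows as it is pulled out along the clamp's -y; end of travel 0.050. Its spring pushes it forward with 2 N at 0, 11 N at 0.050. The pin can swing past the tongue only above about 0.042; resting in the notch it reads about 0.034, pressed on a clamped block about 0.020.
- handle (a joint): Swing of the handle about the plunger's axis in rad: 0 = upright (in the straight leg), growing as the knob leans towards the clamp's +x, end of travel 0.56. A light spring (about 1 N at the knob) returns it to 0. In the notch it reads about 0.40 to 0.52.
- knob (a point): Centre of the handle's black knob, a disc 30 mm in diameter and 18 mm thick with its flat faces across the clamp's y (pinch it across these faces, 18 mm). It is 72 mm from the plunger's axis; upright and forward it is at x 50, y -80, z 90 mm in the clamp's frame. Nothing stands higher than z 57 around it. Axes: as the clamp's, leaning with the handle.
- block_centre (a point): Centre (half-way up) of the loose grey crucible block, 60 x 150 x 22 mm, 0.3 kg, with four cup holes in its top. Its y axis is its length, z up; either end may go in first. Starts flat on the worktop. Fully home it lies with its length along the clamp's x and its centre at clamp x 0, z 17 mm.
- jar_centre (a point): Bystander: centre of the closed oil jar, 56 mm in diameter, 90 mm tall, just behind the clamp's end stop. Leave it standing.
- canister_centre (a point): Bystander: centre of the open steel canister, 55 mm in diameter, 124 mm tall. Leave it standing.
- tin_centre (a point): Bystander: centre of the grease tin, 64 mm in diameter, 33 mm tall, beside the clamp's bed in the nook in front of the plunger. Leave it.

How it is judged (in metres and radians):
On the way, in this order (a step that is already met when the one before it is completed fails the run):
1. the plunger is parked in its holding notch and stays there untouched (value of joint plunger between 0.029 and 0.038 m and value of joint handle above 0.3 rad and contact force between the fingers and clamp below 0.3 N), for 0.3 s.
2. the block is fully home under the bridge against the end stop, the plunger still parked (x of block_centre in the frame of clamp above -0.005 m and z of block_centre in the frame of clamp below 0.022 m and angle between the y axis of block_centre and the x axis of clamp, either way round below 0.15 rad and value of joint plunger above 0.029 m and value of joint handle above 0.3 rad), for 0.2 s.
At the end, for the whole second after the job is handed in: The block lies flat in the tunnel, its centre within 5 mm of the home position along the tunnel and its length within 0.08 rad of it; the handle is upright (within 0.1 rad) and the plunger presses on the block's side (slide reading 0.012 to 0.028) (x of block_centre in the frame of clamp between -0.005 and 0.005 m and y of block_centre in the frame of clamp between -0.006 and 0.008 m and z of block_centre in the frame of clamp below 0.02 m and angle between the y axis of block_centre and the x axis of clamp, either way round below 0.08 rad and value of joint plunger between 0.012 and 0.028 m and value of joint handle below 0.1 rad); the robot touches nothing.
It fails at once if the jar is shifted more than 30 mm or tipped (distance of jar_centre from where it was at the start of the episode above 0.03 m or angle between jar_centre's own z axis and vertical above 0.5 rad).
It fails at once if the canister is shifted more than 30 mm or tipped (distance of canister_centre from where it was at the start of the episode above 0.03 m or angle between canister_centre's own z axis and vertical above 0.5 rad).
It fails at once if the tin is shifted more than 30 mm (distance of tin_centre from where it was at the start of the episode above 0.03 m).
It also fails if it takes over 67 s, if anything falls off the work surface, if the arm or the gripper's body presses on something with over 40 N, if the wrist force passes 120 N, or if a joint passes its speed limit or range.

### The arm

A 6-joint arm with a two-finger parallel gripper is mounted at the origin on a cart in front of the work surface, level with it; the furniture and walls round the work are solid. World frame = base frame: x ahead of the robot, y to its left, z up, the work surface at z = 0. Lengths are in m, angles in degrees, forces in N, time in s.
With the tool pointing down it reaches from about 0.375 to 0.75 m from the base axis. Payload 9 kg.
Tool frame: the origin (TCP) lies where the fingers leave the gripper's body, on its centre line; the fingertips stand 73 mm ahead of it and the grasp point (between the pads) lies 54 mm ahead of it (robot.tip_reach is the distance from the TCP to the fingertips, in m); z points along the fingers, y is the direction in which the jaws open and shut (so a half turn about z gives the same grasp; the last joint's range is limited). The gripper opens to 85 mm and grips with 20 to 120 N. Pads are 22 mm wide; open, the fingers measure 114 mm over their backs; the gripper's body (76 mm by 85 mm) begins 54 mm behind the grasp point. The pads swing forward as they close: fully open they stand 13 mm farther back than shut.
Start: joints at [-89.364, 5.964, 5.575, 89.605, 0, 77.527], TCP at [0.136, -0.584, 0.304] pointing down, gripper open.
Joint ranges: [-171.21, 171.21], [-48.23, 106.86], [-62.78, 66.21], [-105.2, 120.99], [-86.42, 89.51], [-180, 180]. Speed limits (degrees/s): [127.2, 127.2, 147.25, 180, 180, 180].

### API

Orientations are given as [roll, pitch, yaw] about the fixed x, y, z axes, in that order (R = Rz(yaw) Ry(pitch) Rx(roll)).
In Python, from plant import robot gives the robot as it stands. Calls block until the motion is done:
- robot.move_pose(position, orientation): joint-space move of the TCP to a pose.
- robot.line_to(position, vel=0.15, rotation=None, guard=None): straight line of the TCP; rotation=None keeps the orientation; vel is the mean speed in m/s. With guard (N) it stops when the force on the tool has changed by that much, and returns True; else False.
- robot.goto_joints(angles): joint-space move.
- robot.set_gripper(opening): finger opening in m; the grip force is fixed at half the most; returns when the fingers have stopped.
- robot.pause(seconds).
- robot.ik(position, orientation): joint angles nearest the present ones, or None.
- robot.observe(): the state.
- robot.grab_frame(name): name is "scene" or "top"; returns the picture (400x640x3 uint8, blue, green, red); there is no depth.
- robot.get_calibration(name): a dict with "vertical_fov" (degrees; the focal length in pixels is half the picture's height over the tangent of half this angle, whatever the lens; pixels are square), "cx", "cy" (the principal point, pixels), "k1" (the pictures are not rectified: a ray, as slopes to the right and down, at radius r is drawn at 1 + k1 r^2 times it, then the intrinsics apply), "rvec" (rotation vector, rad) and "tvec" (3), from world to camera coordinates, as OpenCV has them. Camera axes: x right, y down, z forward; pixel columns grow to the right and rows downward; lengths in m; the calibration is good to about 2 mm. A picture is of the moment at which its call begins. get_calibration takes no time and is no camera call.
A pose or a line that the arm cannot do raises robot.IKError and nothing moves.
- robot.job_done(): hands the job in, once; it reports no verdict.
The state is a dict: "time": time; "q": joint angles; "qvel": joint speeds; "joint_torque": joint torques, N m; "tool_pos": TCP position; "tcp_rot": TCP orientation; "ft_force": force on the tool from outside, world axes, zero at the start; "torque": the same for the moment, N m; "gripper_width": finger opening in m.
Only numpy, scipy, OpenCV 4.12 (cv2) and the standard library are available. Lean on these libraries where they do the work, as an engineer would, in place of code of your own. Each camera call takes 0.05 s, during which the arm holds its last target.

## Working session

There is one attempt and no reset: what is moved stays moved. The work goes in short steps, each a Python script; the robot and the scene stay as the last script left them, time stands still between calls to the robot, and variables do not carry over. Pictures are saved under pics/ and viewed, and the job is handed in when it is done.

```bash
ls; mkdir -p pics; python3 - <<'E'
from plant import robot
import cv2
for n in("scene","top"):
    cv2.imwrite(f"pics/{n}0.png",robot.grab_frame(n)); print(robot.get_calibration(n))
print(robot.observe())
E
```

```text
pics
{'vertical_fov': 54.31554215133377, 'cx': 323.83861810554197, 'cy': 204.13103516749675, 'k1': -0.062238846695211736, 'rvec': array([ 2.09656985,  0.51257403, -0.28992124]), 'tvec': array([-0.50502656, -0.05456423,  1.44427121])}
{'vertical_fov': 43.93158670285764, 'cx': 319.14270545610646, 'cy': 198.958159450024, 'k1': -0.10819462263953068, 'rvec': array([ 2.18270669, -2.15988513,  0.09628283]), 'tvec': array([0.00765157, 0.55533965, 1.40049286])}
{'time': 0.1, 'q': array([-8.93616767e+01,  5.99701077e+00,  5.53198279e+00,  8.96025919e+01,
        3.02170420e-04,  7.75264721e+01]), 'qvel': array([-0.04104541, -0.0912381 ,  0.31759486, -0.04655478,  0.03112953,
        0.03036652]), 'joint_torque': array([ 6.03148088e-03, -5.58210719e+01,  5.04716992e+01,  1.31895568e-02,
       -3.14768731e-04, -1.52023354e-07]), 'tool_pos': array([ 0.13611749, -0.58415337,  0.30318597]), 'tcp_rot': array([-1.79934041e+02, -1.49001612e-02,  1.31118424e+01]), 'ft_force': array([ 0.47430331, -0.46182075, -0.17216398]), 'torque': array([-0.04117843,  0.01696647, -0.06482586]), 'gripper_width': 0.08492738515345799}
```

View pics/scene0.png

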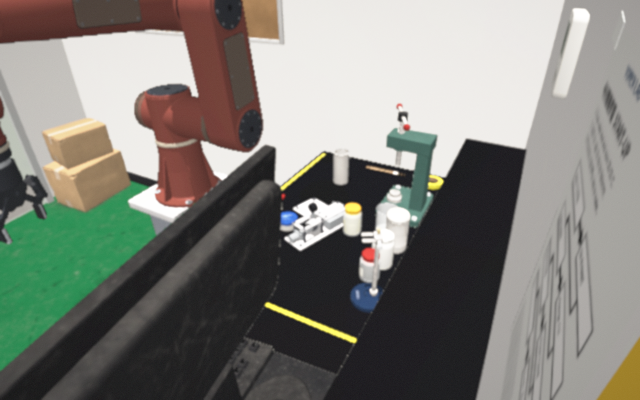

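View pics/top0.png

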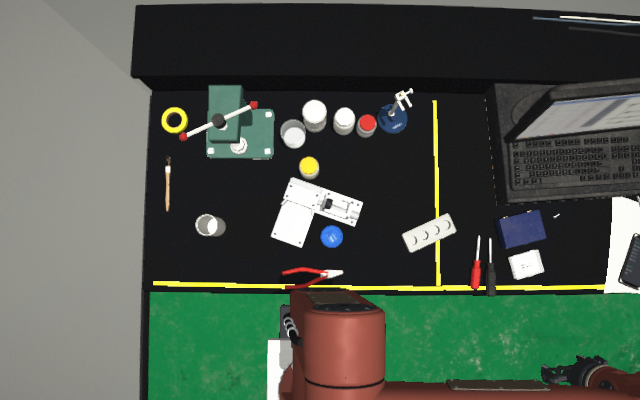

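```bash
cat > h.py <<'E'
import numpy as np, cv2
from plant import robot
from scipy.spatial.transform import Rotation as Ro
def cam(n):
    c=robot.get_calibration(n); f=200/np.tan(np.radians(c['vertical_fov']/2))
    return f,c['cx'],c['cy'],c['k1'],cv2.Rodrigues(c['rvec'])[0],c['tvec']
def proj(n,P):
    f,cx,cy,k,R,t=cam(n); p=np.atleast_2d(P)@R.T+t; s=p[:,:2]/p[:,2:]
    s=s*(1+k*(s**2).sum(1,keepdims=True)); return s*f+[cx,cy]
def unproj(n,uv,z):
    f,cx,cy,k,R,t=cam(n); out=[]
    uv=np.atleast_2d(uv).astype(float); z=np.broadcast_to(z,len(uv))
    for q,zz in zip(uv,z):
        d=(q-[cx,cy])/f; s=d.copy()
        for _ in range(50): s=d/(1+k*(s@s))
        r=R.T@np.array([*s,1]); o=-R.T@t; out.append(o+r*(zz-o[2])/r[2])
    return np.array(out)
def crop(img,x0,y0,x1,y1,s,name):
    cv2.imwrite(name,cv2.resize(img[y0:y1,x0:x1],None,fx=s,fy=s,interpolation=cv2.INTER_CUBIC))
E
python3 - <<'E'
from h import *
a=cv2.imread('pics/top0.png'); s=cv2.imread('pics/scene0.png')
crop(a,262,150,382,250,6,'pics/c1.png'); crop(a,392,202,472,262,8,'pics/c2.png'); crop(s,265,180,385,265,6,'pics/c3.png')
print(unproj('top',[[0,0],[640,0],[0,400],[640,400],[272,245],[429,232],[152,283],[437,283]],0).round(3))
for n in('top','scene'):
    f,cx,cy,k,R,t=cam(n); print(n,(-R.T@t).round(3))
E
```

```text
[[ 1.206  1.074  0.   ]
 [ 1.225 -1.033  0.   ]
 [-0.067  0.978  0.   ]
 [-0.044 -0.965  0.   ]
 [ 0.422  0.149  0.   ]
 [ 0.464 -0.309  0.   ]
 [ 0.305  0.501  0.   ]
 [ 0.316 -0.332  0.   ]]
top [0.422 0.006 1.446]
scene [ 1.03  -0.863  0.734]
```

View pics/c1.png

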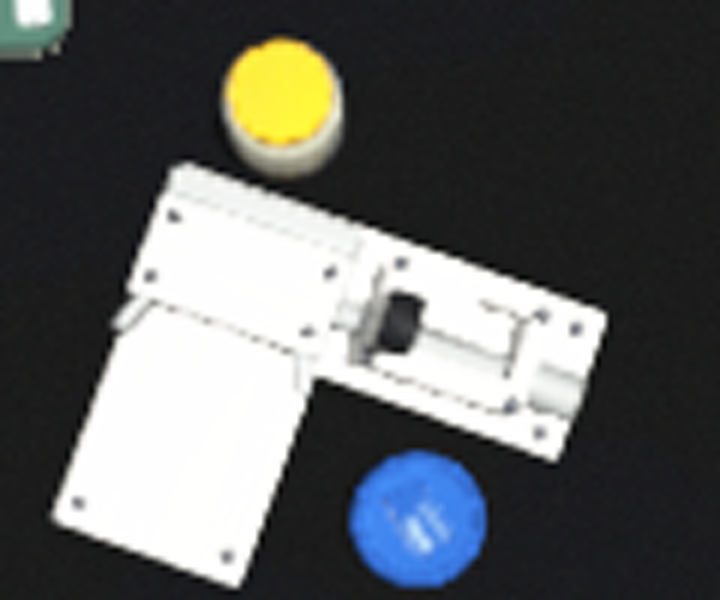

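View pics/c2.png

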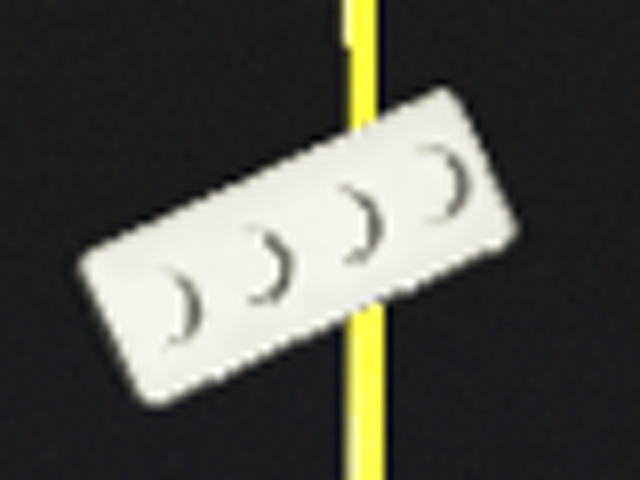

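View pics/c3.png

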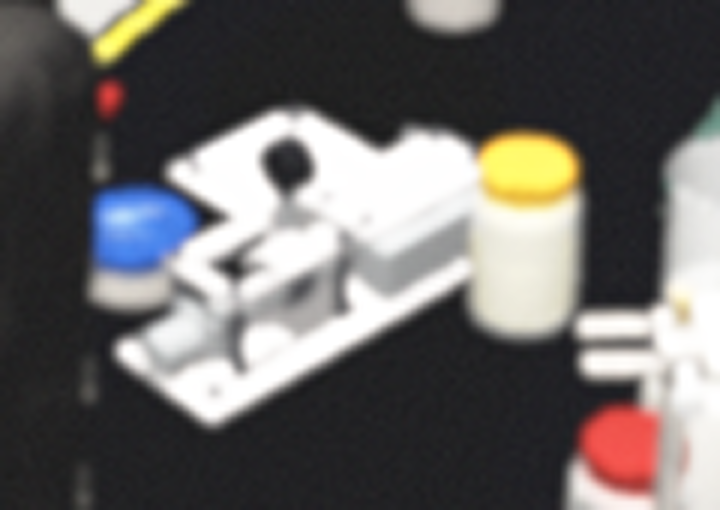

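```bash
cat > fit.py <<'E'
from h import *
from scipy.optimize import least_squares
T=lambda x,y:(262+x/6,150+y/6)
S=lambda x,y:(265+x/6,180+y/6)
def W(p,P): 
    c,s=np.cos(p[2]),np.sin(p[2]); P=np.atleast_2d(P)*1e-3
    return np.c_[p[0]+c*P[:,0]-s*P[:,1],p[1]+s*P[:,0]+c*P[:,1],P[:,2]]
obs=[('top',T(52,520),(-90,48,6)),('top',T(240,587),(-90,-48,6)),('top',T(403,322),(50,-80,90)),
('scene',S(168,170),(-90,-48,6)),('scene',S(300,108),(-90,48,6)),('scene',S(289,165),(50,-80,90))]
def res(p): return np.ravel([proj(n,W(p,P))[0]-uv for n,uv,P in obs])
if __name__=='__main__':
    r=least_squares(res,[.5,.1,-.3]); print(r.x,np.degrees(r.x[2])); print(r.fun.reshape(-1,2).round(2))
    p=r.x
    def box(a,b,c,d,z): return [(a,c,z),(b,c,z),(b,d,z),(a,d,z)]
    for n,(x0,y0,x1,y1),out in(('top',(262,150,382,250),'pics/o1.png'),('scene',(265,180,385,265),'pics/o2.png')):
        im=cv2.imread(f'pics/{n}0.png'); im=cv2.resize(im[y0:y1,x0:x1],None,fx=6,fy=6,interpolation=cv2.INTER_CUBIC)
        for b,col in((box(-90,95,-48,48,6),(0,0,255)),(box(30,83,-146,-66,55),(0,255,0)),([(50,-6,18),(50,-172,18)],(255,0,255)),([(50,-80,90),(50,-80,18)],(0,255,255)),(box(25,75,-34,34,47),(255,255,0))):
            q=((proj(n,W(p,b))-[x0,y0])*6).round().astype(int); cv2.polylines(im,[q],True,col,1)
        cv2.imwrite(out,im)
    # block corners top z=.022
    C=[(392+x/8,202+y/8) for x,y in((78,262),(447,86),(520,232),(150,408))]
    b=unproj('top',C,.022);print(b.round(4)); print('block',b.mean(0)); 
    for i in range(4):print(np.linalg.norm(b[i]-b[(i+1)%4]))
    d=b[1]-b[0]+b[2]-b[3]; print('yaw len',np.degrees(np.arctan2(d[1],d[0])))
    print('jar',unproj('top',[T(281,92)],.09),'tin',unproj('top',[T(418,518)],.033),'can',unproj('top',[(213,225)],.124))
E
python3 fit.py
```

```text
[ 0.51777999  0.07848041 -0.33553915] -19.224977214031142
[[-0.09 -0.99]
 [-0.37 -0.86]
 [-0.35 -0.77]
 [-0.61 -0.42]
 [-1.52 -0.43]
 [-1.04 -0.33]]
[[ 0.4548 -0.225   0.022 ]
 [ 0.5193 -0.3597  0.022 ]
 [ 0.4667 -0.3858  0.022 ]
 [ 0.4027 -0.2508  0.022 ]]
block [ 0.4608678  -0.30532835  0.022     ]
0.14938429405732395
0.058769279480213134
0.14942267567435832
0.058157513243733854
yaw len -64.50234936611425
jar [[0.64235849 0.04266972 0.09      ]] tin [[ 0.44818327 -0.02330888  0.033     ]] can [[0.47298047 0.29684396 0.124     ]]
```

```bash
sleep 3
```

```text
(no output)
```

View pics/o1.png

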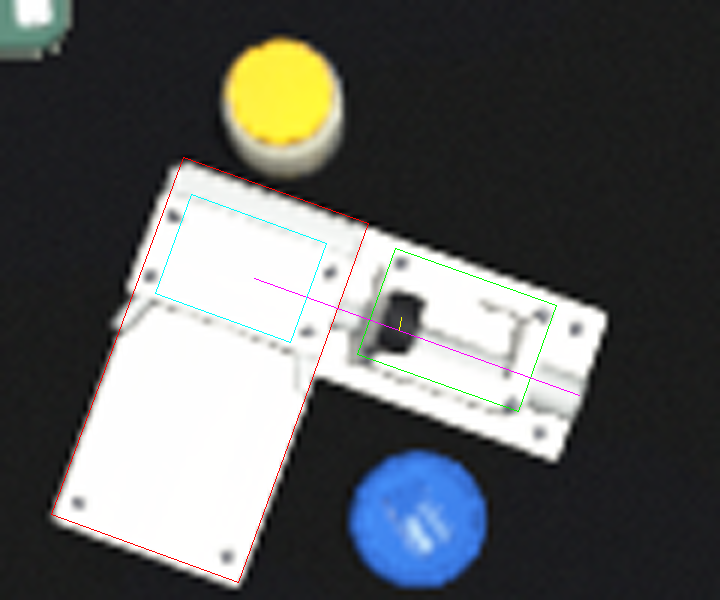

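View pics/o2.png

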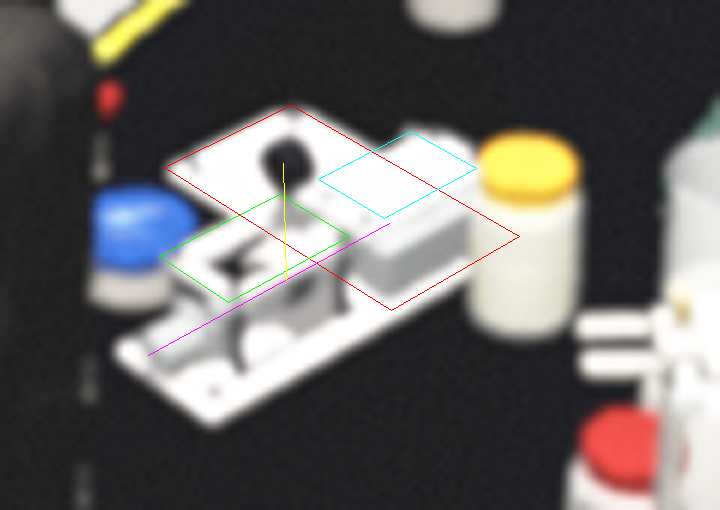

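```bash
cat >> h.py <<'E'
CP=np.array([0.51778,0.07848,-0.33554]); CY=np.degrees(CP[2])
def cw(x,y,z):
    c,s=np.cos(CP[2]),np.sin(CP[2]); return np.array([CP[0]+c*x-s*y,CP[1]+s*x+c*y,z])
OFF=.003
def kn(th,slide,extra=0,dx=0,dy=0):
    L=.072+.054+OFF+extra
    return cw(.050+dx+L*np.sin(th),-.080-slide+dy,.018+L*np.cos(th)),[180,np.degrees(th),CY]
def st(m=''):
    o=robot.observe(); print(m,round(o['time'],2),o['tool_pos'].round(4),o['tcp_rot'].round(1),o['ft_force'].round(1),round(o['gripper_width'],4))
def snap(name):
    t=robot.grab_frame('top'); s=robot.grab_frame('scene')
    a=cv2.resize(t[140:260,260:400],None,fx=4,fy=4,interpolation=cv2.INTER_CUBIC)
    b=cv2.resize(s[180:270,265:385],None,fx=4,fy=4,interpolation=cv2.INTER_CUBIC)
    o=np.zeros((480,560,3),np.uint8)
    cv2.imwrite(f'pics/{name}t.png',a); cv2.imwrite(f'pics/{name}s.png',b)
E
python3 - <<'E'
from h import *
print(robot.tip_reach)
for a in((0,0,.1),(0,0),(0,.05),(.46,.047),(.46,.034,.12)):
    p,r=kn(*a)
    for f in (0,1):
        rr=r if not f else [180,-r[1],CY+180]
        q=robot.ik(p,rr); print(a,f,p.round(3),None if q is None else np.round(q))
for p,y in(((.452,-.287,.076),-64.5),((.452,-.287,.076),115.5)):print(robot.ik(p,[180,0,y]))
for p in(cw(-.095,.003,.15),cw(-.095,.003,.082),cw(-.02,.003,.082)):
  for y in (CY,CY+180): print(p,robot.ik(p,[180,0,y]))
E
```

```text
0.0726
(0, 0, 0.1) 0 [ 0.539 -0.014  0.247] [ -15.   -5.  -11.   84.    0. -176.]
(0, 0, 0.1) 1 [ 0.539 -0.014  0.247] [-15.  -5. -11.  84.   0.   4.]
(0, 0) 0 [ 0.539 -0.014  0.147] [ -15.   -3.  -20.   73.    0. -176.]
(0, 0) 1 [ 0.539 -0.014  0.147] [-15.  -3. -20.  73.   0.   4.]
(0, 0.05) 0 [ 0.522 -0.061  0.147] [-21.  -5. -22.  73.   0. 178.]
(0, 0.05) 1 [ 0.522 -0.061  0.147] [-21.  -5. -22.  73.   0.  -2.]
(0.46, 0.047) 0 [ 0.577 -0.077  0.134] [-20.  34.  18. 100.  -0. 179.]
(0.46, 0.047) 1 [ 0.577 -0.077  0.134] [-20.  34.  18. 100.  -0.  -1.]
(0.46, 0.034, 0.12) 0 [ 0.632 -0.082  0.241] [ -19.   45.   44.  115.    0. -180.]
(0.46, 0.034, 0.12) 1 [ 0.632 -0.082  0.241] [-19.  45.  44. 115.   0.   0.]
[-4.64215198e+01  2.40554083e-02 -2.45998508e+01  6.53760938e+01
  0.00000000e+00 -1.61921520e+02]
[-4.64215198e+01  2.40554083e-02 -2.45998508e+01  6.53760938e+01
  0.00000000e+00  1.80784802e+01]
[0.42906574 0.11259421 0.15      ] [  -2.2834302   -20.9333719   -35.21975868   75.71361323    0.
 -163.05840435]
[0.42906574 0.11259421 0.15      ] [ -2.2834302  -20.9333719  -35.21975868  75.71361323   0.
  16.94159565]
[0.42906574 0.11259421 0.082     ] [  -2.2834302   -17.71228875  -39.92896861   67.78332014    0.
 -163.05840435]
[0.42906574 0.11259421 0.082     ] [ -2.2834302  -17.71228875 -39.92896861  67.78332014   0.
  16.94159565]
[0.49988318 0.08789828 0.082     ] [  -4.82111386   -5.32203855  -29.12580087   66.19623768    0.
 -165.596088  ]
[0.49988318 0.08789828 0.082     ] [ -4.82111386  -5.32203855 -29.12580087  66.19623768   0.
  14.403912  ]
```

```bash
sed -i 's/return cw(.050+dx+L\*np.sin(th),-.080-slide+dy,.018+L\*np.cos(th)),\[180,np.degrees(th),CY\]/return cw(.050+dx+L*np.sin(th),-.080-slide+dy,.018+L*np.cos(th)),[180,-np.degrees(th),CY+180]/' h.py
python3 - <<'E'
from h import *
p,r=kn(0,.001,.12); robot.move_pose(p,r); st('above')
p,r=kn(0,.001); print(robot.line_to(p,vel=.12,guard=15)); st('at')
snap('k0')
robot.set_gripper(.012); st('closed')
E
```

```text
above 2.58 [ 0.5384 -0.0152  0.267 ] [-180.     0.   160.7] [ 0.3 -0.2  0.3] 0.0855
False
at 3.73 [ 0.5388 -0.0146  0.1479] [1.800e+02 1.000e-01 1.608e+02] [-0.3 -0.2  0.9] 0.0851
closed 4.45 [ 0.5384 -0.0142  0.1472] [180.    0.  160.8] [0.5 2.3 2.6] 0.0171
```

View pics/k0t.png

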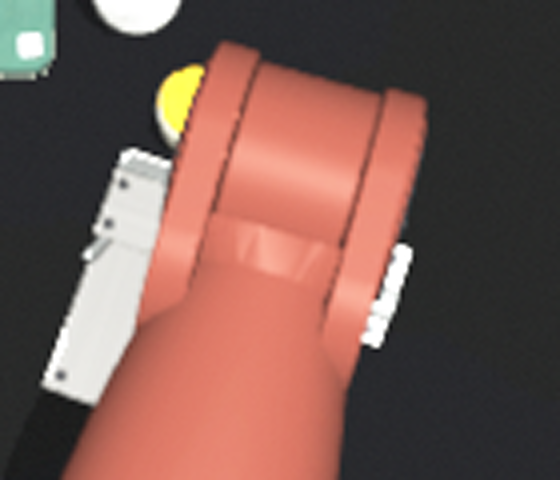

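View pics/k0s.png

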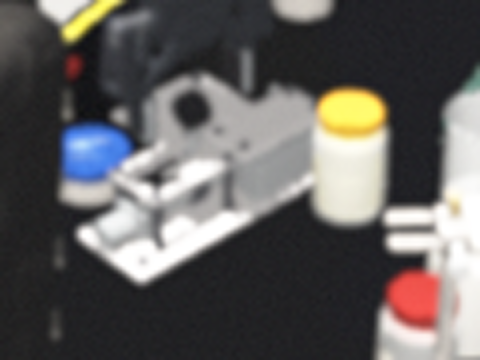

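```bash
python3 - <<'E'
from h import *
s=robot.grab_frame('scene'); crop(s,265,150,385,250,6,'pics/k1s.png')
E
```

```text
(no output)
```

View pics/k1s.png

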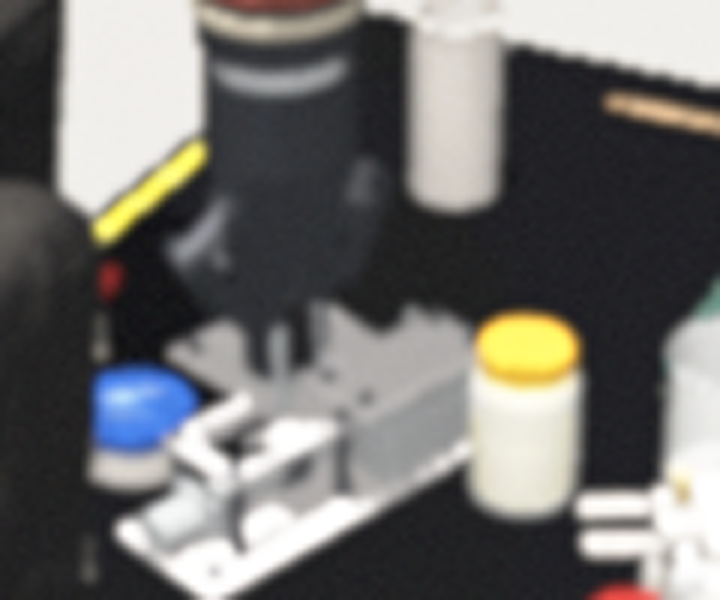

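The fingers are shut on the knob at crop (290,350). The width reads 17 mm, which fits the knob. Next I pull out to the end of travel with a guard.

```bash
python3 - <<'E'
from h import *
def sl():
    d=robot.observe()['tool_pos'][:2]-CP[:2]; c,s=np.cos(CP[2]),np.sin(CP[2]); return c*d[0]+s*d[1],-.080-(-s*d[0]+c*d[1])
print(sl())
p,r=kn(0,.030); print(robot.line_to(p,vel=.05,guard=20)); st(); print(sl())
p,r=kn(0,.058); print(robot.line_to(p,vel=.02,guard=14)); st(); print(sl())
E
```

```text
(np.float64(0.05003492077130281), np.float64(0.0007302359153397997))
False
 5.23 [ 0.5289 -0.0417  0.1472] [179.9   0.  160.8] [2.3 7.5 4.1] 0.0169
(np.float64(0.05004735234288824), np.float64(0.02980971360338283))
True
 6.26 [ 0.5224 -0.06    0.1472] [179.5   0.  160.9] [ 4.5 10.2  4.4] 0.0172
(np.float64(0.04997203314298211), np.float64(0.04922920462795842))
```

```bash
python3 - <<'E'
from h import *
for th in np.linspace(0,.46,5):
    p,r=kn(th,.047); print(robot.line_to(p,vel=.05,rotation=r,guard=30)); st(round(th,2))
for s in(.041,.036,.0345):
    p,r=kn(.46,s); print(robot.line_to(p,vel=.03,guard=12)); st(s)
s=robot.grab_frame('scene'); crop(s,265,150,385,250,6,'pics/k2s.png')
E
```

```text
False
0.0 6.51 [ 0.5235 -0.0571  0.1472] [179.8   0.  160.8] [ 3.  10.   3.9] 0.0174
False
0.12 6.96 [ 0.5376 -0.0622  0.1462] [179.8  -6.6 160.8] [2.4 9.8 5.3] 0.0166
False
0.23 7.41 [ 0.5514 -0.067   0.1435] [179.8 -13.2 160.8] [3.9 9.9 4.2] 0.0164
False
0.34 7.86 [ 0.5648 -0.0717  0.1392] [179.8 -19.8 160.8] [3.9 9.9 2.4] 0.017
False
0.46 8.31 [ 0.5777 -0.0761  0.1332] [179.8 -26.4 160.8] [ 4.  10.4  3.1] 0.0171
False
0.041 8.66 [ 0.5795 -0.0703  0.1334] [179.8 -26.4 160.8] [4.3 8.7 1.4] 0.0169
False
0.036 8.97 [ 0.5811 -0.0657  0.1333] [179.8 -26.4 160.8] [4.1 8.1 1.4] 0.0168
False
0.0345 9.22 [ 0.5815 -0.0644  0.1333] [179.9 -26.4 160.8] [3.3 8.7 1.7] 0.0172
```

View pics/k2s.png

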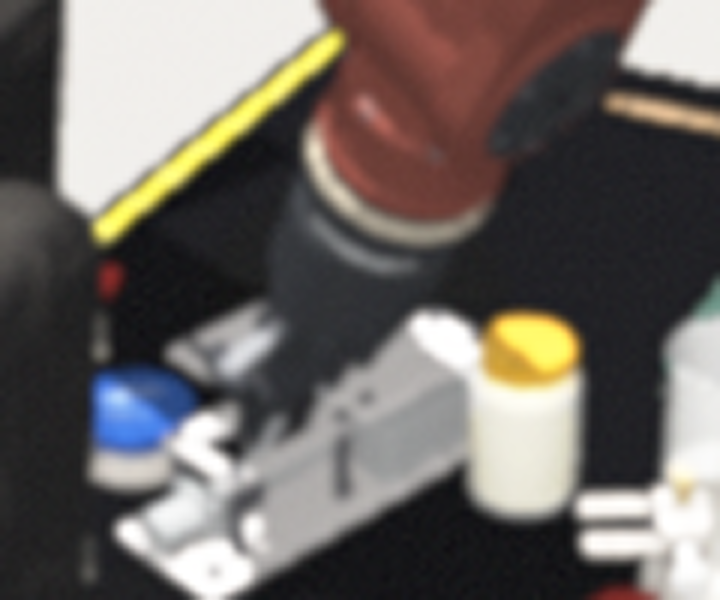

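```bash
python3 - <<'E'
from h import *
for s in(.0335,.0325):
    p,r=kn(.46,s); g=robot.line_to(p,vel=.02,guard=8); st(s)
    f=robot.observe()['ft_force']; 
    if g or f[1]<3: break
robot.set_gripper(.05); st('open')
p,r=kn(.46,s,.05); robot.line_to(p,vel=.1); st('up')
robot.line_to(p+[-.02,0,.08],vel=.2,rotation=[180,0,CY+180])
robot.move_pose([.452,-.287,.26],[180,0,115.5]); robot.set_gripper(.085)
st(); snap('k3'); t=robot.grab_frame('top'); crop(t,392,202,472,262,8,'pics/k3b.png')
E
```

```text
0.0335 9.53 [ 0.5818 -0.0636  0.1333] [179.9 -26.4 160.8] [2.8 8.1 1.3] 0.017
0.0325 9.78 [ 0.5819 -0.0633  0.1333] [180.  -26.4 160.8] [2.5 2.8 0.9] 0.0172
open 10.19 [ 0.582  -0.0633  0.1336] [-180.   -26.4  160.8] [0.2 0.4 0.1] 0.0501
up 10.84 [ 0.6028 -0.0703  0.1778] [-180.   -26.4  160.8] [0.7 0.8 0.3] 0.0499
 13.15 [ 0.4522 -0.2867  0.26  ] [-180.    -0.   115.5] [-0.7 -0.2  0. ] 0.0847
```

View pics/k3t.png

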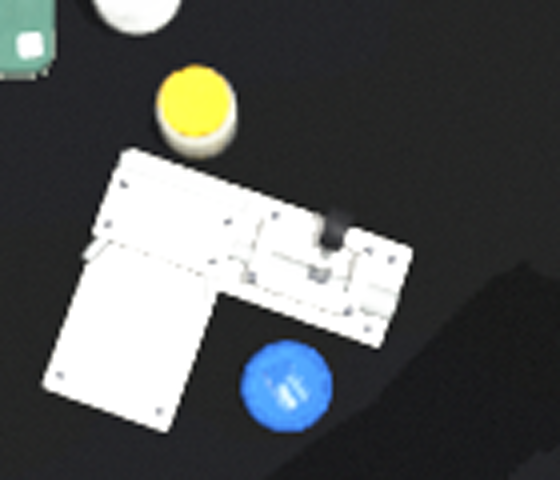

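View pics/k3s.png

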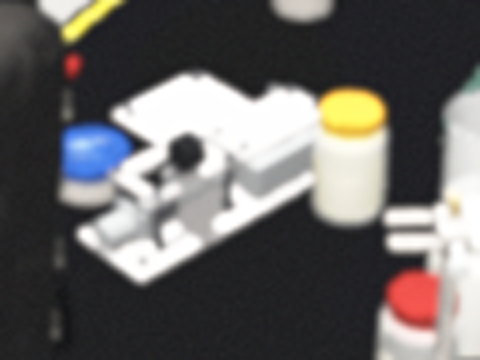

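```bash
python3 - <<'E'
from h import *
for th,s in((.46,.034),(.42,.034),(.5,.034)): 
    print(proj('top',[cw(.05+.072*np.sin(th),-.08-s,.018+.072*np.cos(th))]),proj('scene',[cw(.05+.072*np.sin(th),-.08-s,.018+.072*np.cos(th))]))
print((260+335/4,197.5),(265+186/4,180+152/4))
print(robot.line_to([.452,-.287,.078],vel=.15,guard=12)); st()
robot.set_gripper(.05); st('grip')
robot.line_to([.452,-.287,.2],vel=.15); st('lift')
t=robot.grab_frame('top'); crop(t,372,172,492,272,6,'pics/b1t.png')
s=robot.grab_frame('scene'); crop(s,150,150,350,300,4,'pics/b1s.png')
E
```

```text
[[344.26194926 196.44159268]] [[310.75140026 218.07821109]]
[[343.96651376 197.28151278]] [[310.15004711 217.36446078]]
[[344.5488093  195.62449017]] [[311.34303566 218.81485133]]
(343.75, 197.5) (311.5, 218.0)
False
 14.67 [ 0.4525 -0.2875  0.079 ] [1.800e+02 1.000e-01 1.155e+02] [ 0.3 -1.2 -1. ] 0.0848
grip 15.03 [ 0.4527 -0.2874  0.0793] [1.799e+02 1.000e-01 1.155e+02] [-0.4  1.7  6.7] 0.0588
lift 16.0 [ 0.4516 -0.2866  0.1987] [-1.800e+02 -1.000e-01  1.155e+02] [-1.2 -0.7 -4.1] 0.058
```

View pics/b1t.png

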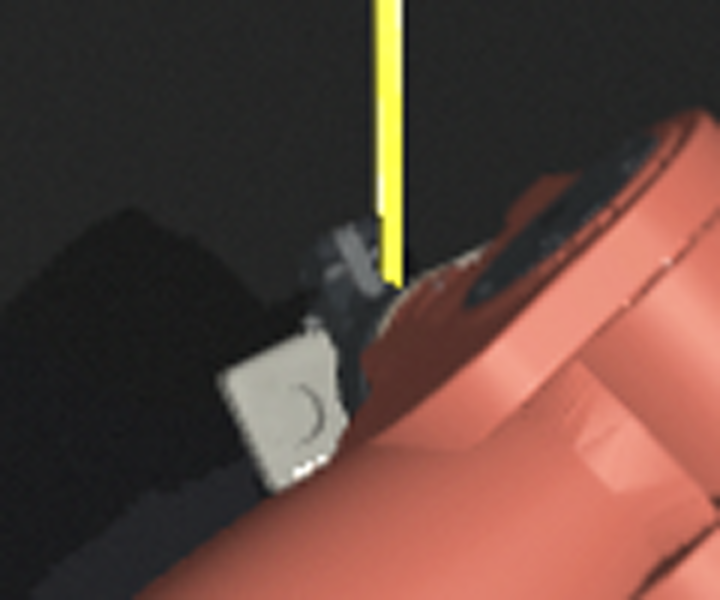

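View pics/b1s.png

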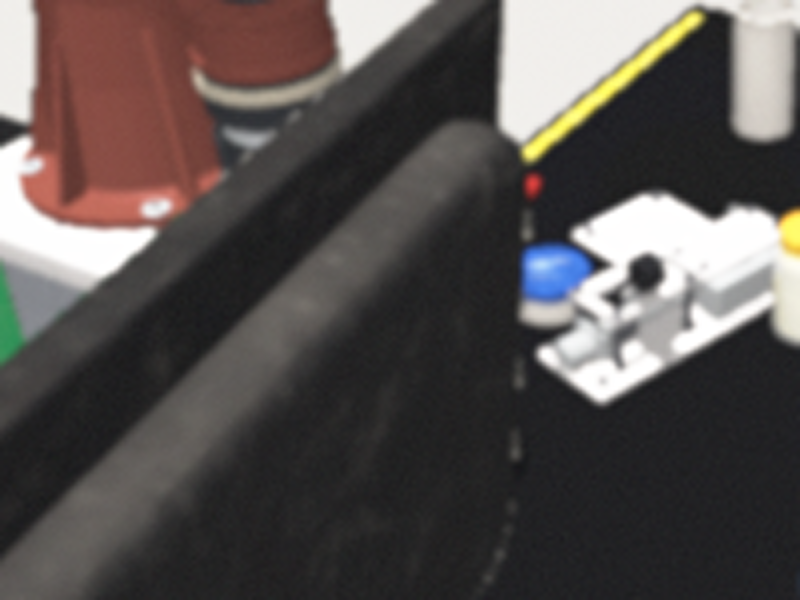

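```bash
python3 - <<'E'
from h import *
R=[180,0,CY+180]
robot.move_pose(cw(-.100,.002,.25),R); st('over')
robot.line_to(cw(-.100,.002,.105),vel=.15); st('low')
t=robot.grab_frame('top'); crop(t,240,170,360,270,6,'pics/b2t.png')
s=robot.grab_frame('scene'); crop(s,265,150,385,250,6,'pics/b2s.png')
E
```

```text
over 17.6 [0.4243 0.1126 0.2498] [-180.     0.   160.7] [ 0.3 -0.5 -3.8] 0.0584
low 18.72 [0.4246 0.1132 0.1059] [1.800e+02 1.000e-01 1.608e+02] [-0.  -0.1 -4.1] 0.0586
```

View pics/b2t.png

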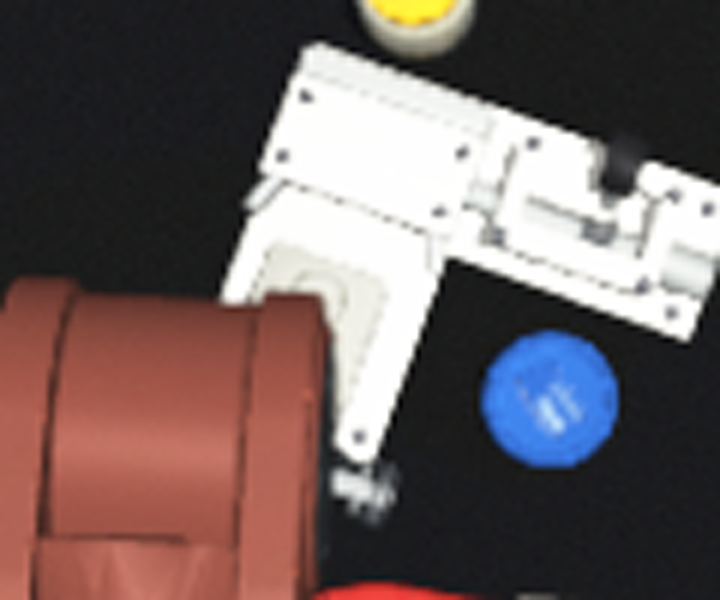

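View pics/b2s.png

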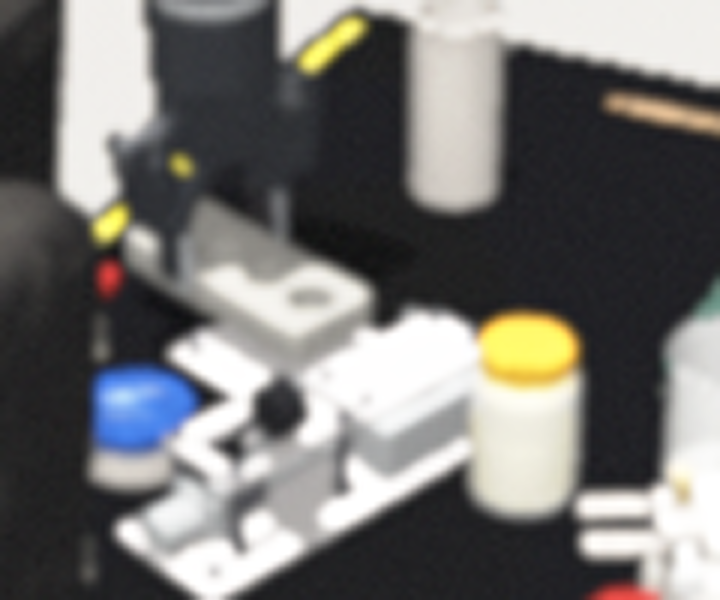

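```bash
python3 - <<'E'
from h import *
w=unproj('top',[(240+270/6,170+241/6),(240+389/6,170+286/6)],.049)
d=w[:,:2]-CP[:2]; c,s=np.cos(CP[2]),np.sin(CP[2]); print(np.c_[c*d[:,0]+s*d[:,1],-s*d[:,0]+c*d[:,1]])
# cheek flare edges: seen ends at z~? tunnel edge ref: bridge front corners
E
```

```text
[[-0.00788124  0.030131  ]
 [-0.00878381 -0.02987259]]
```

```bash
python3 - <<'E'
from h import *
print(robot.line_to(cw(-.100,.002,.090),vel=.08,guard=8)); st()
print(robot.line_to(cw(-.100,.002,.082),vel=.02,guard=6)); st('down')
z=robot.observe()['tool_pos'][2]
print(robot.line_to(cw(-.060,.002,z),vel=.06,guard=14)); st('s1')
t=robot.grab_frame('top'); crop(t,240,170,360,270,6,'pics/b3t.png')
s=robot.grab_frame('scene'); crop(s,265,150,385,250,6,'pics/b3s.png')
E
```

```text
False
 19.15 [0.4235 0.1133 0.0895] [-1.800e+02 -1.000e-01  1.608e+02] [ 0.1 -0.1 -4.2] 0.0583
True
down 19.49 [0.4245 0.1133 0.0852] [1.800e+02 1.000e-01 1.608e+02] [-1.4 -0.5  6.3] 0.0583
True
s1 19.73 [0.4254 0.113  0.0853] [ 1.800e+02 -1.000e-01  1.608e+02] [ 0.5 -0.2  4.5] 0.0579
```

View pics/b3t.png

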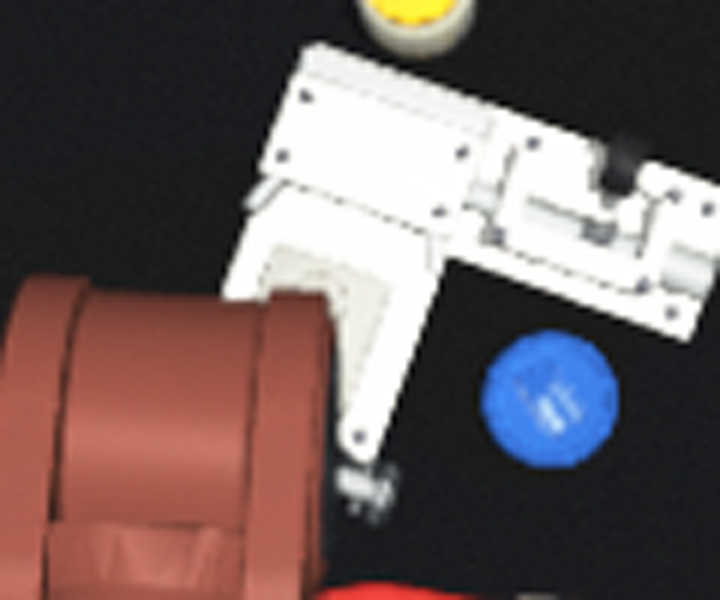

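View pics/b3s.png

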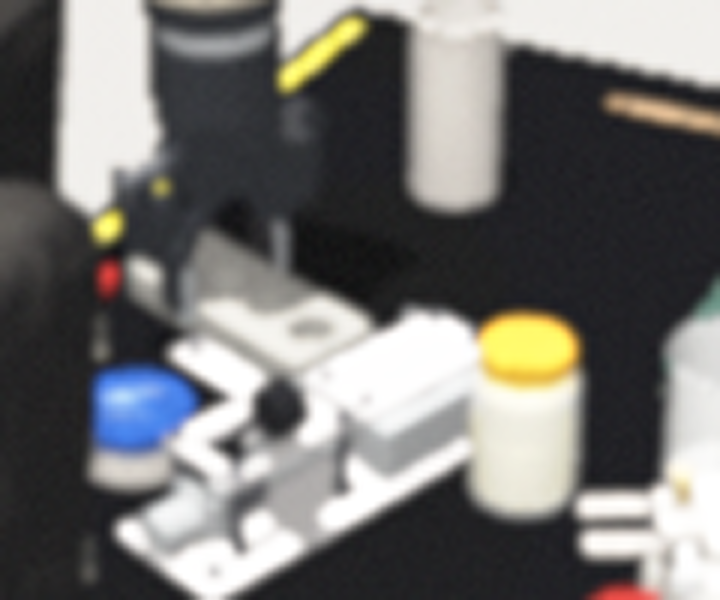

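```bash
python3 - <<'E'
from h import *
def X():
    d=robot.observe()['tool_pos'][:2]-CP[:2]; c,s=np.cos(CP[2]),np.sin(CP[2]); return (c*d[0]+s*d[1]).round(4),(-s*d[0]+c*d[1]).round(4)
z=.0857
robot.line_to(cw(-.098,.002,z),vel=.02); st('a')
for x in(-.08,-.06,-.045,-.035):
    g=robot.line_to(cw(x,.002,z),vel=.05,guard=20); st(x); print(g,X())
    if g: break
t=robot.grab_frame('top'); crop(t,240,150,360,250,6,'pics/b4t.png')
s=robot.grab_frame('scene'); crop(s,265,150,385,250,6,'pics/b4s.png')
E
```

```text
a 20.1 [0.4258 0.1126 0.0854] [-180.    -0.3  160.8] [ 1.5 -0.4 -2.9] 0.0583
-0.08 20.61 [0.443  0.1066 0.0855] [-180.    -0.3  160.8] [ 1.3  0.3 -3.1] 0.058
False (np.float64(-0.0799), np.float64(0.0019))
-0.06 21.16 [0.462  0.1    0.0856] [-180.    -0.3  160.8] [ 0.  -0.5 -2.5] 0.0579
False (np.float64(-0.0598), np.float64(0.0019))
-0.045 21.61 [0.4762 0.095  0.0857] [-180.    -0.3  160.8] [ 0.5  0.1 -2.8] 0.0579
False (np.float64(-0.0447), np.float64(0.002))
-0.035 21.96 [0.4857 0.0917 0.0857] [-180.    -0.2  160.8] [ 0.4 -0.7 -2.6] 0.0585
False (np.float64(-0.0346), np.float64(0.002))
```

View pics/b4t.png

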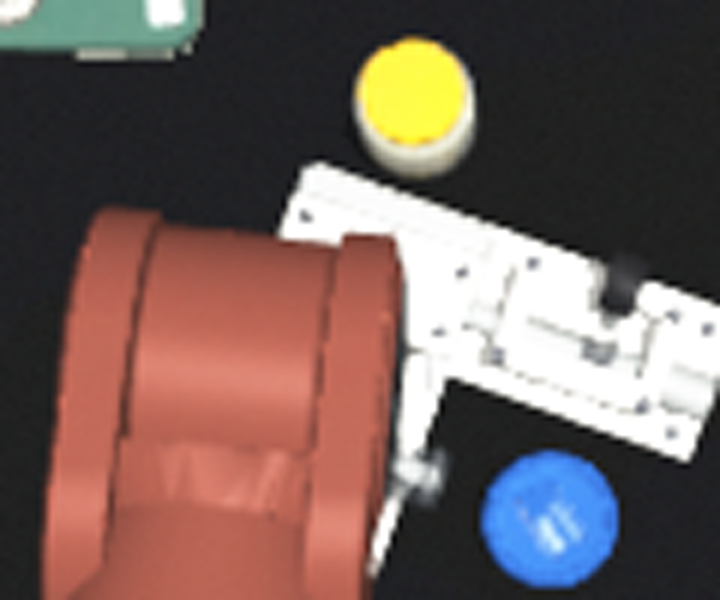

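View pics/b4s.png

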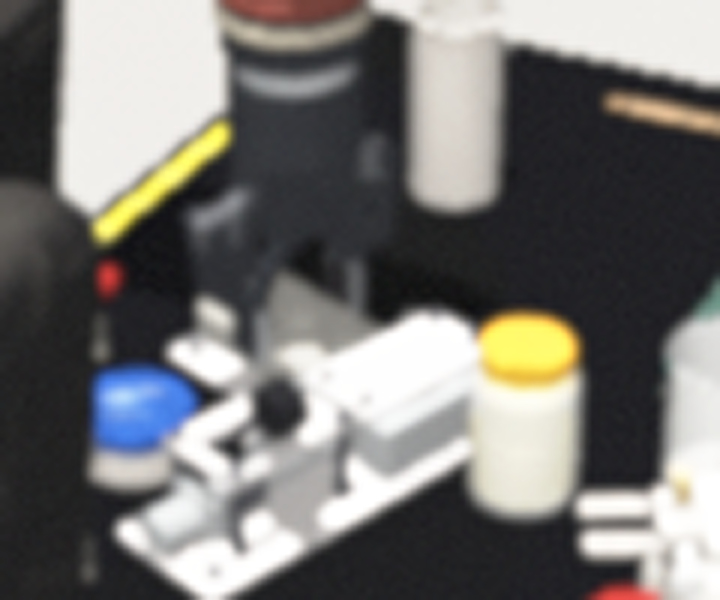

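```bash
python3 - <<'E'
from h import *
def X():
    d=robot.observe()['tool_pos'][:2]-CP[:2]; c,s=np.cos(CP[2]),np.sin(CP[2]); return (c*d[0]+s*d[1]).round(4),(-s*d[0]+c*d[1]).round(4)
z=.0857
for x in(-.026,-.008):
    g=robot.line_to(cw(x,.002,z),vel=.025,guard=15); st(x); print(g,X())
    if g: break
E
```

```text
-0.026 22.57 [0.4941 0.0888 0.0857] [-180.    -0.2  160.8] [ 0.7 -0.1 -2.2] 0.0581
False (np.float64(-0.0258), np.float64(0.002))
-0.008 22.98 [0.4992 0.0872 0.0853] [-180.    -0.4  160.8] [-1.6  0.6  5.7] 0.0582
True (np.float64(-0.0205), np.float64(0.0021))
```

```bash
python3 - <<'E'
from h import *
def X():
    d=robot.observe()['tool_pos'][:2]-CP[:2]; c,s=np.cos(CP[2]),np.sin(CP[2]); return (c*d[0]+s*d[1]).round(4),(-s*d[0]+c*d[1]).round(4)
g=robot.line_to(cw(-.012,.002,.0853),vel=.015,guard=20); st(); print(g,X())
robot.set_gripper(.075); st('open')
robot.line_to(cw(-.024,.002,.20),vel=.15); 
robot.line_to(cw(-.10,.05,.30),vel=.3); st('up')
t=robot.grab_frame('top'); crop(t,240,150,360,250,6,'pics/b5t.png')
s=robot.grab_frame('scene'); crop(s,265,150,385,250,6,'pics/b5s.png')
E
```

```text
23.32 [0.4995 0.0871 0.0853] [-180.    -0.8  160.8] [-1.9  0.2  4.9] 0.0582
True (np.float64(-0.0201), np.float64(0.0021))
open 23.63 [0.4986 0.0872 0.0843] [-180.    -0.8  160.8] [ 0.9  0.1 -0.7] 0.0753
up 25.16 [0.4397 0.1587 0.2992] [-179.9   -0.9  160.9] [ 0.8  0.1 -0.5] 0.0754
```

View pics/b5t.png

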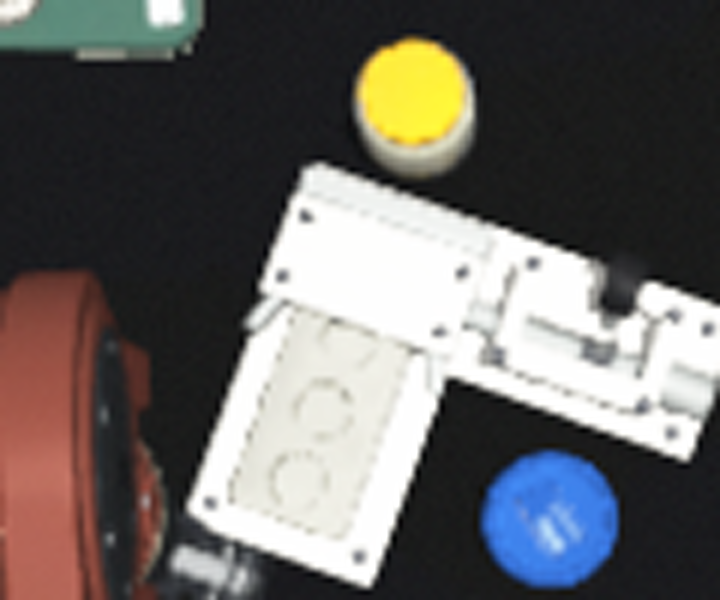

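View pics/b5s.png

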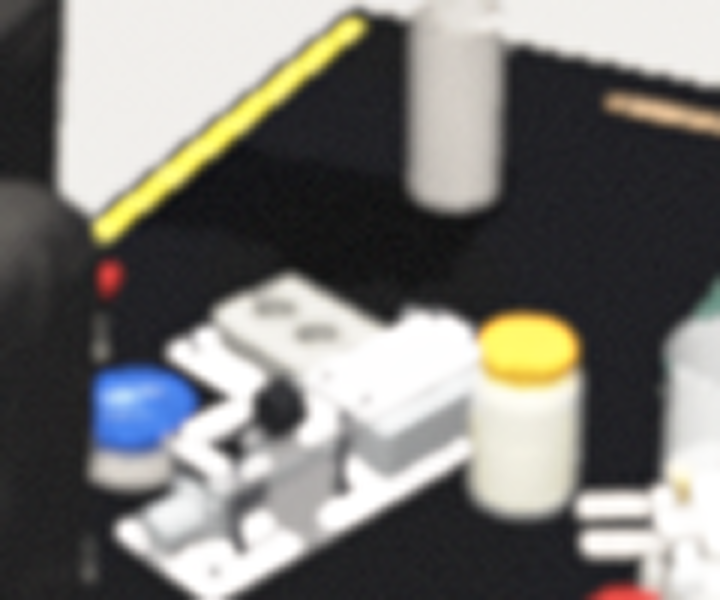

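```bash
python3 - <<'E'
from h import *
w=np.r_[unproj('top',[(240+228/6,150+500/6),(240+349/6,150+542/6)],.028),unproj('top',[(240+188/6,150+515/6),(240+372/6,150+587/6)],.006)]
d=w[:,:2]-CP[:2]; c,s=np.cos(CP[2]),np.sin(CP[2]); print(np.c_[c*d[:,0]+s*d[:,1],-s*d[:,0]+c*d[:,1]].round(4))
E
```

```text
[[-0.0761  0.028 ]
 [-0.0752 -0.033 ]
 [-0.0897  0.0458]
 [-0.092  -0.0499]]
```

```bash
python3 - <<'E'
from h import *
p,r=kn(.44,.033,.08); q=robot.ik(p,r); print(q)
robot.set_gripper(.07)
robot.line_to(p*[1,1,0]+[-.02,0,.30],vel=.3,rotation=[180,0,CY+180]); st()
robot.move_pose(p,r); st('appr')
p,r=kn(.44,.033); print(robot.line_to(p,vel=.08,guard=10)); st('at')
s=robot.grab_frame('scene'); crop(s,265,150,385,250,6,'pics/f1s.png')
E
```

```text
[-1.90616522e+01  3.80495404e+01  3.12038541e+01  1.08364367e+02
  6.95871997e-02  1.47812637e-01]
 26.56 [ 0.5914 -0.0732  0.3001] [180.   -0.  160.8] [0.1 0.7 0.3] 0.0701
appr 27.35 [ 0.612  -0.0733  0.2082] [-180.   -25.1  160.8] [-0.   0.4  0.4] 0.0696
False
at 28.5 [ 0.58   -0.063   0.1353] [-180.   -25.1  160.8] [0.9 0.3 0.2] 0.07
```

View pics/f1s.png

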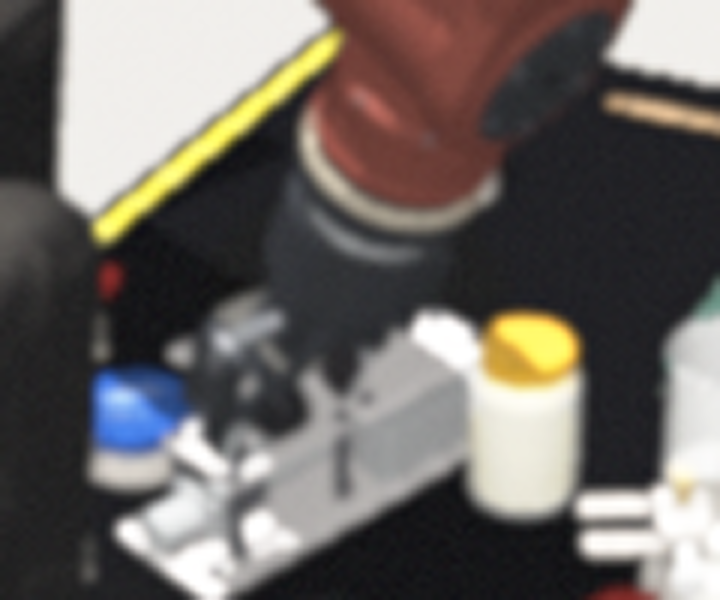

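The knob (crop ~285,405) sits between the open fingers. Next I grip it, pull, swing it upright and ease it forward.

```bash
python3 - <<'E'
from h import *
robot.set_gripper(.012); st('grip')
p,r=kn(.44,.0468); print(robot.line_to(p,vel=.04,guard=25)); st('pull')
for th in(.33,.22,.11,0):
    p,r=kn(th,.0468); print(robot.line_to(p,vel=.05,rotation=r,guard=30)); st(th)
for s in(.035,.026,.022,.020,.0185,.017):
    p,r=kn(0,s); g=robot.line_to(p,vel=.03,guard=10); st(s)
    f=robot.observe()['ft_force']
    if g or np.hypot(f[0],f[1])<1.5: break
E
```

```text
grip 29.07 [ 0.5799 -0.0625  0.135 ] [180.  -25.2 160.8] [1.2 1.1 2.9] 0.0168
False
pull 29.57 [ 0.5756 -0.0746  0.135 ] [179.8 -25.2 160.8] [4.  8.9 3.4] 0.017
False
0.33 30.0 [ 0.563  -0.07    0.1405] [179.8 -18.8 160.9] [4.9 9.5 1.9] 0.0172
False
0.22 30.43 [ 0.5501 -0.0655  0.1445] [179.8 -12.5 160.8] [ 3.6 10.9  3.1] 0.0168
False
0.11 30.87 [ 0.5369 -0.0609  0.1469] [179.8  -6.2 160.8] [4.5 9.8 3.1] 0.0171
False
0 31.3 [ 0.5235 -0.0563  0.1477] [1.798e+02 1.000e-01 1.608e+02] [3.4 9.8 4.2] 0.0167
0.035 31.84 [ 0.5275 -0.0454  0.1477] [179.9   0.  160.8] [-0.   8.1  6.5] 0.0168
0.026 32.29 [ 0.5304 -0.0372  0.1477] [179.9   0.  160.8] [0.7 6.5 7.1] 0.0169
0.022 32.58 [ 0.5317 -0.0335  0.1477] [179.9   0.  160.8] [-0.   6.2  6.2] 0.0173
0.02 32.83 [ 0.5322 -0.0321  0.1477] [180.    0.  160.8] [-1.5  3.9  6.6] 0.017
0.0185 33.08 [ 0.5324 -0.0316  0.1478] [-179.9    0.   160.8] [-3.2 -0.9  7.2] 0.017
0.017 33.33 [ 0.5326 -0.0312  0.1478] [-179.8    0.   160.7] [-5.5 -7.5  8. ] 0.0173
```

```bash
python3 - <<'E'
from h import *
p,r=kn(0,.0195); robot.line_to(p,vel=.03); st('back')
robot.set_gripper(.05); st('open')
p,r=kn(0,.0195,.10); robot.line_to(p,vel=.12)
robot.move_pose([.42,-.25,.30],[180,0,CY+180]); st('away')
robot.pause(.3)
t=robot.grab_frame('top'); crop(t,240,150,360,250,6,'pics/e1t.png'); cv2.imwrite('pics/e1full.png',t)
s=robot.grab_frame('scene'); crop(s,265,150,385,250,6,'pics/e1s.png')
E
```

```text
back 33.58 [ 0.5323 -0.032   0.1477] [180.    0.  160.8] [-2.   2.   6.7] 0.0167
open 33.99 [ 0.5321 -0.032   0.1468] [-180.    -0.   160.8] [-0.1  0.4 -0.8] 0.0498
away 35.96 [ 0.4203 -0.2493  0.2995] [180.   -0.  160.8] [-0.1 -0.1 -0.3] 0.05
```

View pics/e1t.png

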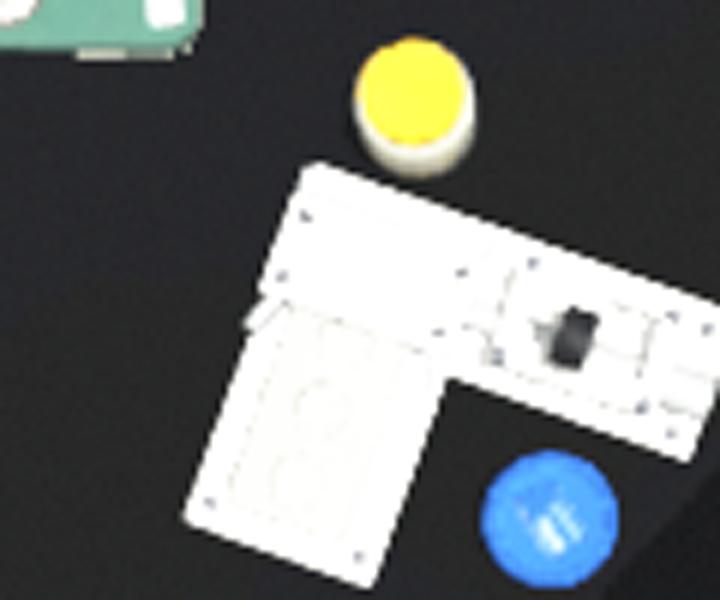

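View pics/e1s.png

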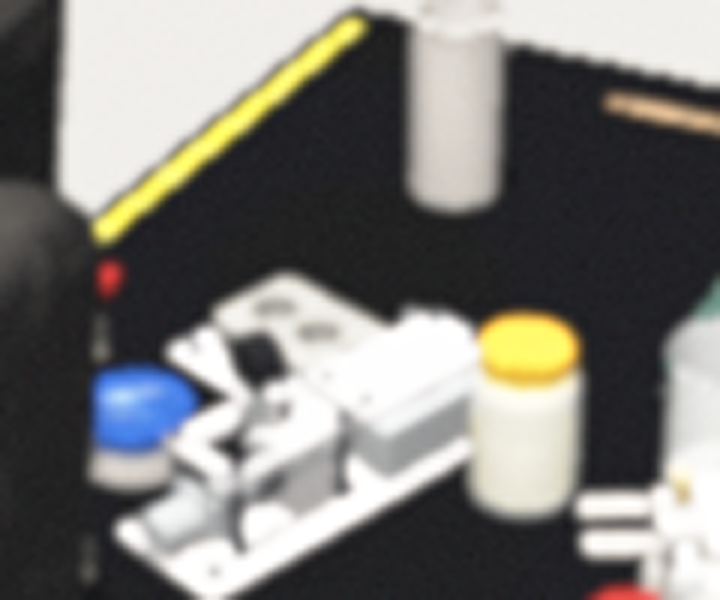

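```bash
python3 - <<'E'
from h import *
print('obs',(240+573/6,150+338/6),(265+258/6,150+358/6))
for th,s in((0,.02),(.1,.02),(-.1,.02),(0,.015),(0,.025)):
    P=[cw(.05+.072*np.sin(th),-.08-s,.018+.072*np.cos(th))]; print(th,s,proj('top',P),proj('scene',P))
t=cv2.imread('pics/e1full.png'); c=t[150:250,240:360].astype(float); c=np.clip((c-200)*255/55,0,255).astype(np.uint8)
cv2.imwrite('pics/e2.png',cv2.resize(c,None,fx=6,fy=6,interpolation=cv2.INTER_CUBIC))
E
```

```text
obs (335.5, 206.33333333333334) (308.0, 209.66666666666666)
0 0.02 [[335.67974298 205.35926418]] [[307.10782787 209.71730584]]
0.1 0.02 [[336.55684126 202.91464311]] [[308.70013235 210.78854854]]
-0.1 0.02 [[334.79415247 207.82715673]] [[305.53525359 208.85436939]]
0 0.015 [[333.96398659 204.74357083]] [[308.37175298 209.07560274]]
0 0.025 [[337.39580268 205.975065  ]] [[305.8377606  210.36213219]]
```

View pics/e2.png

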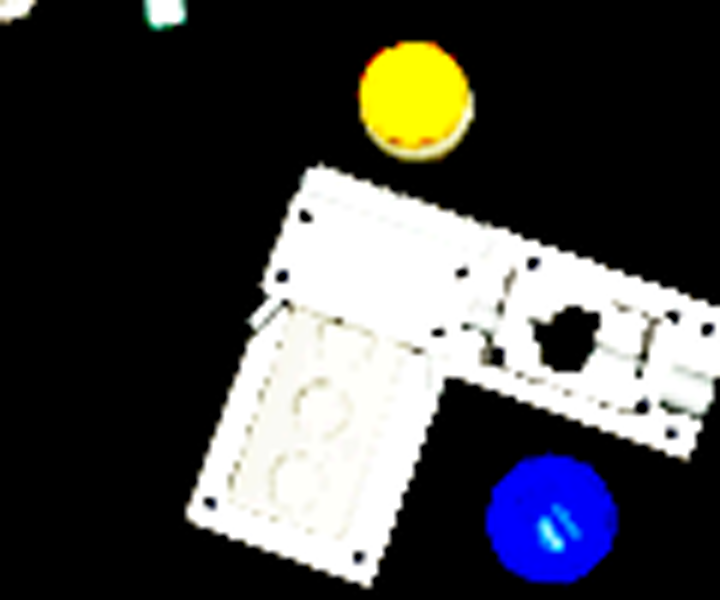

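```bash
python3 - <<'E'
from h import *
t=cv2.imread('pics/e1full.png'); c=t[190:250,265:320].astype(float); c=np.clip((c-225)*255/30,0,255).astype(np.uint8)
cv2.imwrite('pics/e3.png',cv2.resize(c,None,fx=10,fy=10,interpolation=cv2.INTER_CUBIC))
E
```

```text
(no output)
```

View pics/e3.png

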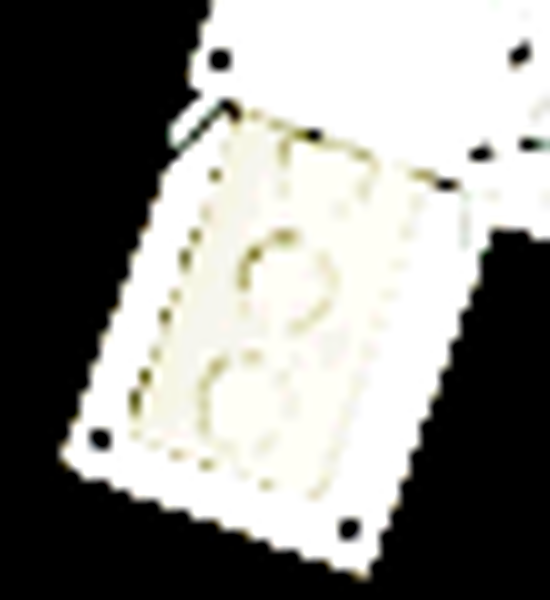

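```bash
python3 - <<'E'
from h import *
px=lambda a,b:(265+a/10-.0,190+b/10)
w=np.r_[unproj('top',[px(130,432),px(320,498),px(235,115),px(415,195)],.028),unproj('top',[px(62,455),px(368,577)],.006)]
d=w[:,:2]-CP[:2]; c,s=np.cos(CP[2]),np.sin(CP[2]); print(np.c_[c*d[:,0]+s*d[:,1],-s*d[:,0]+c*d[:,1]].round(4))
t=cv2.imread('pics/e1full.png')
E
```

```text
[[-0.0758  0.0282]
 [-0.075  -0.0294]
 [ 0.0198  0.0312]
 [ 0.0157 -0.0253]
 [-0.0889  0.0465]
 [-0.0918 -0.0492]]
```

```bash
python3 - <<'E'
from h import *
print(robot.job_done()); st()
E
```

```text
the job is handed in; nothing more can be done
None
the job is handed in; nothing more can be done
```

I parked the plunger in the notch, slid the crucible block home under the bridge against the end stop, then freed the knob so the plunger clamps the block. The job was handed in at about 36 s of the 67 s allowed, and no verdict is reported.

**What the last checks showed:**
- **Parking:** after I let go, the pictures showed the knob leaning in the notch, and it stayed there while I fetched and slid the block.
- **Block position:** the block's rear edge is about 15 mm from the bed's end, which matches fully home. Its centre sits about 2 mm towards the far cheek.
- **Block angle:** it is turned about 0.04 rad, against a limit of 0.08.
- **Plunger:** the slide reads about 0.020 m and the handle about upright, from the knob's position in both cameras.
- **Force feel:** while I eased the knob forward, the force reversed at about 0.019 m, which fits the plunger pressing on the block.
- **Jar, tin and canister:** by eye, none has moved in the last pictures. I did not measure them again.

**What disagreed or failed:**
- **Cameras:** the two cameras differed by about 1 pixel, or 2 mm, on where the clamp stands. I used the average, and contact at the plunger's end of travel and at the end stop agreed with it to within 1 mm.
- **Slide guard:** the first slide into the tunnel stopped at once because its force guard tripped as the block dragged on the bed. I eased the block up slightly and it then slid freely.

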